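# Lid the rivet caddy and hold it out level with its loose ball

### The arm

A 6-joint arm with a two-finger parallel gripper is mounted at the origin on the work surface. World frame = base frame: x ahead of the robot, y to its left, z up, the work surface at z = 0. Lengths are in m, angles in rad, forces in N, time in s.
With the tool pointing down it reaches from about 0.35 to 0.725 m from the base axis. Payload 6 kg.
Tool frame: the origin (TCP) lies midway between the tips of the shut fingers; the grasp point (between the pads) lies 19 mm behind it; z points along the fingers, y is the direction in which the jaws open and shut (so a half turn about z gives the same grasp; the last joint's range is limited). The gripper opens to 85 mm and grips with 20 to 120 N. Pads are 22 mm wide; open, the fingers measure 114 mm over their backs; the gripper's body (76 mm by 85 mm) begins 54 mm behind the grasp point. The pads swing forward as they close: fully open they stand 13 mm farther back than shut.
Start: joints at [1.599, 0.04, 0.085, 0, -1.615, -0.334], TCP at [0.181, 0.572, 0.231] pointing down, gripper open.
Joint ranges: [-2.56, 2.56], [-1.29, 2.01], [-1.08, 1.49], [-3.29, 1.98], [-2.81, -0.18], [-2.99, 2.99]. Speed limits (rad/s): [2.57, 2.57, 3.01, 3.14, 3.14, 3.14].

### API

Orientations are given as a rotation vector (axis times angle).
In Python, from cell import status, eyes, arm, nets gives the robot as it stands.
- The arm moves only by the tool move_arm, never from a script. Its argument "moves" is a list that holds one entry, the list of rows, each a list of 4 numbers: the shift along the world's x, y, z in m, then the turn about the world's z in rad. A call has 1 to 20 rows; each row is the pose to reach, as a shift and turn from the pose measured when the call began; what a row does not reach only later rows make up. A row lasts 1/10 s, in which the tool goes at most 50 mm and 8.59 degrees, less where a joint would pass 70% of its speed; a pose out of reach is approached as far as the arm can. A call with a gripper value outside its range is refused whole. "claw" is the finger opening in m, from 0 to 0.0854, set as the call begins (left out, the last holds). The fingers move at their own pace and stop on an object; "squeeze" is the grip in N (left out, the last holds). Time passes only in rows, so rows that repeat a pose let the fingers close. It gives the time, the measured TCP pose, the force and the opening at its end, in the units of the state.
- status.read_state(): the state, without advancing time (a new reading comes with each control period).
- eyes.snapshot(name): name is "side" or "top"; returns the picture (420x560x3 uint8, red, green, blue); there is no depth.
- eyes.camera_params(name): a dict with "camera_matrix" (3x3 intrinsics, pixels), "position" and "rotation" of the camera in the world. Camera axes: x right, y down, z forward; pixel columns grow to the right and rows downward; lengths in m; the calibration is good to about 2 mm. A picture is of the moment at which its call begins. camera_params takes no time and is no camera call.
- arm.sign_off(): hands the job in, once; it reports no verdict.
Trained networks look in the newest picture that a camera, given by its name, has taken for a name from the list of things; names that differ only in an ending like _2 or _b are one class to them, and where a whole thing is asked for, a point or a joint stands for the part that bears it (a point fixed in the world has none). Each returns a list of dicts, best first, with "confidence" (0 to 1); they miss things now and then, are a little off and sometimes report something else, mostly with a low value. They report only what shows in the picture. A call takes as long as a camera call. They do not tell look-alikes from the thing itself.
- nets.recognise(camera, label): "point" ([x, y, z] in m, in world coordinates, good to about 4 mm: the middle of the surface that is visible of it).
The state is a dict: "time_s": time; "joints": joint angles; "qd": joint speeds; "joint_torque": joint torques, N m; "eef_pos": TCP position; "eef_rot": TCP orientation; "ft_force": force on the tool from outside, world axes, zero at the start; "ft_torque": the same for the moment, N m; "finger_gap": finger opening in m.
Only numpy, scipy, OpenCV 4.12 (cv2) and the standard library are available. Lean on these libraries where they do the work, as an engineer would, in place of code of your own. Each camera call takes 0.05 s, during which the arm holds its last target.

### The job

Get the rivet caddy ready for the stitcher across the bench: set the small lid down on its rivet cup so it sits home and level, and let go of it. Then pick the caddy up by its bridge handle, with the steel ball staying loose in its ring pocket and the lid staying on, and finish by holding it still and level over the middle of the shallow tray of cut leather, about a hand's breadth above that tray, for the stitcher to take: do not put it down or let go. Do not drop the lid, and leave everything else on the bench where it lies.

Things in the scene. Friction and masses are not known exactly. Their poses are not given: they have to be found in the camera images.
- caddy: Rivet caddy: loose pale plywood tray board 270 (x) x 120 (y) x 12 mm, 0.42 kg (0.6 with ball and lid, near balanced). Origin: centre of its underside, z up. A dark wood bridge handle on two uprights crosses its middle along y; at the +x end a fixed steel rivet cup (72 mm outside, 62 inside, rim 48 mm above the underside); at the -x end a ring pocket (44 mm inside, rim 3 mm high) holding the ball.
- caddy_grip (a point): Centre of the caddy's handle bar, 120 mm above the caddy's underside at its middle. The bar is 20 mm thick along the caddy's x, 26 mm tall and runs along the caddy's y with 94 mm clear between the uprights; from above it is taken with the fingers closing along the caddy's x. Axes as the caddy's.
- caddy_seat (a point): Point on the axis of the rivet cup, 5 mm below its rim, 88 mm from the caddy's middle along its +x and 43 mm above its underside. The lid's origin lies here when the lid is seated. Axes as the caddy's.
- caddy_pocket (a point): Middle of the ring pocket at the height where the ball's centre rests, 88 mm from the caddy's middle along its -x and 28 mm above its underside (the pocket floor is the board's top, 12 mm). Axes as the caddy's.
- ball_center (a point): Centre of the polished steel ball, 32 mm in diameter, 0.13 kg, that lies loose in the ring pocket and may roll about 12 mm off its middle; it rolls out over the rim if the caddy is tipped by some 35 degrees or jerked.
- lid: Small turned wooden lid of the rivet cup, loose on the mat, right way up, 60 g: flange of 76 mm diameter, 6 mm thick; under it a plug of 55 mm diameter, 5 mm deep, tapering to 49 mm at its underside; on it an upright round knob of 22 mm diameter, 30 mm tall. Origin: centre of the plug's underside, z up; flange top 11 mm and knob top 41 mm above it.
- lid_knob (a point): Point on the axis of the small lid's knob, at half the knob's height, 26 mm above the lid's origin.
- big_lid: A bystander: a larger lid of the same make for the glue pot, flange 112 mm across, knob of the same size; it does not fit the rivet cup. Origin at the centre of its underside. It may lie nearer the robot or farther away than the small lid.
- work_tray: The shallow open plastic tray of cut leather pieces, fixed on the bench, 300 (its x) x 220 (its y) mm, rim 47 mm high. Origin at the centre of its underside, z up.
- tray_mid (a point): Middle of the shallow tray at the height of its rim, 45 mm above the bench.
- wax_stick: A bystander: stick of edge wax, 20 x 66 x 20 mm, lying between the two lids. Origin at the centre of its underside.
- folder: A bystander: flat bone folder, 24 x 150 x 6 mm, lying near the robot. Origin at the centre of its underside.
- glue_pot: A bystander: open white ceramic pot, 104 mm across, 70 mm high, at the far side. Origin at the centre of its underside.
- glue_bottle: A bystander: white bottle with a nozzle, 54 mm across, 145 mm high, at the far side. Origin at the centre of its underside.
- mallet: A bystander: mallet with a black head, about 260 mm long, at the far side. Origin on its underside, 100 mm from the head along its handle.
Mind the look-alikes: they are no part of the job. What is shaped like the lid but blue or yellow is not meant.

How it is judged:
On the way, in this order (a step that is already met when the one before it is completed fails the run):
1. the small lid sits seated and level on the rivet cup, let go (distance between lid and caddy_seat below 0.005 m and angle between the z axis of lid and the z axis of caddy, either way round below 0.05 rad and contact force between the fingers and lid below 0.1 N and height (world z) of caddy below 0.01 m), for 0.2 s.
2. the caddy is lifted clear of the bench in the fingers, lid on and ball in its pocket (height (world z) of caddy above 0.06 m and contact force between the fingers and caddy above 1 N and distance between lid and caddy_seat below 0.005 m and distance between ball_center and caddy_pocket below 0.016 m), for 0.2 s.
At the end, for the whole second after the job is handed in: Caddy held in the fingers, still, level within 0.1 rad, its middle within 60 mm of the tray's middle seen from above, its underside 80 to 220 mm above the bench, clear of the tray; lid seated on the cup (within 6 mm and 0.06 rad) and not touched, ball in its pocket (within 16 mm) (horizontal distance between caddy and tray_mid below 0.06 m and height (world z) of caddy between 0.08 and 0.22 m and angle between caddy's own z axis and vertical below 0.1 rad and linear speed of caddy below 0.03 m/s and angular speed of caddy below 0.2 rad/s and contact force between the fingers and caddy above 1 N and contact force between caddy and work_tray below 0.1 N and contact force between the fingers and lid below 0.1 N and distance between lid and caddy_seat below 0.005 m and angle between the z axis of lid and the z axis of caddy, either way round below 0.06 rad and distance between ball_center and caddy_pocket below 0.016 m); the arm keeps its last pose, push and grip.
It fails at once if the ball leaves its ring pocket (distance between ball_center and caddy_pocket above 0.022 m).
It fails at once if the small lid is dropped instead of set down (it falls free by more than about 10 mm) (contact force between the fingers and lid below 0.05 N and linear speed of lid above 0.45 m/s and linear speed of caddy below 0.1 m/s).
It fails at once if a bystander is moved by more than 30 mm (distance of any of big_lid, wax_stick, folder, glue_pot, glue_bottle, mallet from where it was at the start of the episode above 0.03 m).
It also fails if it takes over 64 s, if anything falls off the work surface, if the arm or the gripper's body presses on something with over 40 N, if the wrist force passes 120 N, or if a joint passes its speed limit or range.

## Working session

There is one attempt and no reset: what is moved stays moved. The work goes in short steps, Python scripts to look and compute and a tool call to move; the robot and the scene stay as the last step left them, time stands still between calls to the robot, and variables do not carry over. Pictures are saved under pics/ and viewed, and the job is handed in when it is done.

Besides the shell and the picture viewer there is one more tool, called in YAML: its name, and indented under it one key for each argument. move_arm: Moves the arm, as the interface text tells. Its arguments: {"type":"object","properties":{"moves":{"type":"array","items":{"type":"array","items":{"type":"array","items":{"type":"number"}}}},"claw":{"type":"number"},"squeeze":{"type":"number"}},"required":["moves"]}

```bash
ls; mkdir -p pics; cat > h.py <<'E'
import numpy as np, cv2
from cell import status, eyes, arm, nets
def snap(n,f):
    im=eyes.snapshot(n); cv2.imwrite('pics/'+f,im[:,:,::-1]); return im
def P(n):
    p=eyes.camera_params(n); return np.array(p["camera_matrix"]),np.array(p["position"]),np.array(p["rotation"])
def ray(n,uv,z):
    K,c,R=P(n); d=R@np.linalg.solve(K,[uv[0],uv[1],1]); return c+d*(z-c[2])/d[2]
def proj(n,X):
    K,c,R=P(n); q=K@(R.T@(np.array(X)-c)); return q[:2]/q[2]
E
python3 - <<'E'
from h import *
for n in('top','side'):
    snap(n,n+'0.png'); K,c,R=P(n); print(n,K.round(1).tolist(),c.round(3),R.round(3).tolist())
for l in ['caddy','caddy_grip','caddy_seat','lid','lid_knob','big_lid','work_tray','ball_center']:
    for cam in ('top','side'):
        print(l,cam,[(np.round(d['point'],3).tolist(),round(d['confidence'],2),proj(cam,d['point']).round().tolist()) for d in nets.recognise(cam,l)])
s=status.read_state();print(s['time_s'],s['eef_pos'],s['eef_rot'],s['finger_gap'])
E
```

```text
pics
top [[467.0, 0.0, 285.1], [0.0, 467.0, 210.8], [0.0, 0.0, 1.0]] [0.466 0.022 1.313] [-2.136, 2.183, -0.093]
side [[397.3, 0.0, 277.4], [0.0, 397.3, 211.8], [0.0, 0.0, 1.0]] [ 0.099 -0.466  0.703] [-2.148, 0.836, -0.409]
caddy top []Traceback (most recent call last):
  File "<stdin>", line 6, in <module>
  File "h.py", line 10, in proj
    K,c,R=P(n); q=K@(R.T@(np.array(X)-c)); return q[:2]/q[2]
                  ~^^~~~~~~~~~~~~~~~~~~~~
ValueError: matmul: Input operand 1 does not have enough dimensions (has 0, gufunc core with signature (n?,k),(k,m?)->(n?,m?) requires 1)
```

```bash
sed -i 's/np.array(p\["rotation"\])/cv2.Rodrigues(np.array(p["rotation"],float))[0]/' h.py
python3 - <<'E'
from h import *
for l in ['caddy','caddy_grip','caddy_seat','lid','lid_knob','big_lid','work_tray','ball_center']:
    for cam in ('top','side'):
        print(l,cam,[(np.round(d['point'],3).tolist(),round(d['confidence'],2),proj(cam,d['point']).round().tolist()) for d in nets.recognise(cam,l)])
s=status.read_state();print(s['time_s'],s['eef_pos'],s['eef_rot'],s['finger_gap'])
E
```

```text
caddy top []
caddy side [([0.459, 0.251, 0.013], 0.81, [186.0, 223.0])]
caddy_grip top [([0.464, 0.255, 0.011], 0.77, [210.0, 262.0])]
caddy_grip side [([0.455, 0.251, 0.008], 0.97, [185.0, 225.0])]
caddy_seat top [([0.464, 0.258, 0.011], 0.73, [209.0, 262.0]), ([0.492, -0.319, 0.015], 0.38, [418.0, 247.0])]
caddy_seat side [([0.457, 0.249, 0.018], 0.61, [186.0, 222.0])]
lid top [([0.688, 0.461, 0.009], 0.97, [138.0, 184.0]), ([0.639, 0.007, 0.007], 0.95, [298.0, 198.0]), ([0.634, 0.169, 0.012], 0.71, [240.0, 200.0]), ([0.656, 0.296, 0.01], 0.63, [196.0, 194.0]), ([0.458, 0.259, 0.01], 0.29, [209.0, 264.0])]
lid side [([0.69, 0.457, 0.009], 0.8, [213.0, 160.0]), ([0.63, 0.004, 0.01], 0.76, [301.0, 242.0]), ([0.651, 0.285, 0.012], 0.76, [237.0, 187.0]), ([0.628, 0.162, 0.016], 0.67, [258.0, 210.0])]
lid_knob top [([0.641, 0.008, 0.011], 0.92, [298.0, 197.0]), ([0.659, 0.3, 0.01], 0.66, [194.0, 193.0]), ([0.63, 0.166, 0.01], 0.62, [242.0, 202.0]), ([0.692, 0.456, 0.013], 0.57, [139.0, 182.0])]
lid_knob side [([0.63, 0.159, 0.014], 0.97, [259.0, 211.0]), ([0.652, 0.29, 0.012], 0.92, [236.0, 187.0]), ([0.632, 0.002, 0.013], 0.67, [302.0, 241.0]), ([0.684, 0.454, 0.013], 0.63, [211.0, 160.0])]
big_lid top [([0.479, 0.013, 0.011], 0.8, [297.0, 255.0])]
big_lid side []
work_tray top [([0.493, -0.323, 0.017], 0.59, [419.0, 247.0]), ([0.64, 0.008, 0.007], 0.44, [298.0, 197.0])]
work_tray side [([0.508, -0.306, 0.018], 0.88, [373.0, 356.0]), ([0.365, 0.008, 0.005], 0.65, [213.0, 301.0])]
ball_center top [([0.493, 0.18, 0.046], 0.45, [236.0, 251.0])]
ball_center side [([0.488, 0.173, 0.032], 0.64, [213.0, 227.0])]
1.0 [0.18060221 0.57214999 0.23125786] [ 3.10485698e+00 -4.78447593e-01  5.40167615e-06] 0.0856431809306957
```

View pics/top0.png

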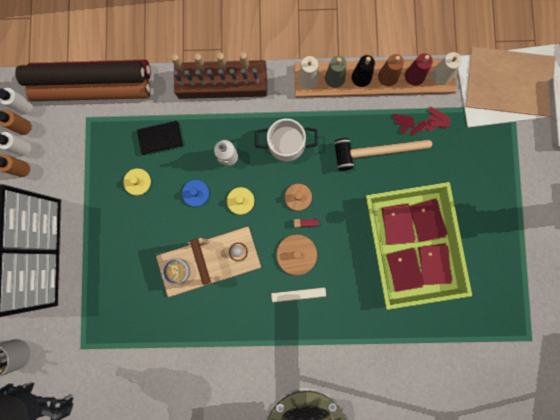

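View pics/side0.png

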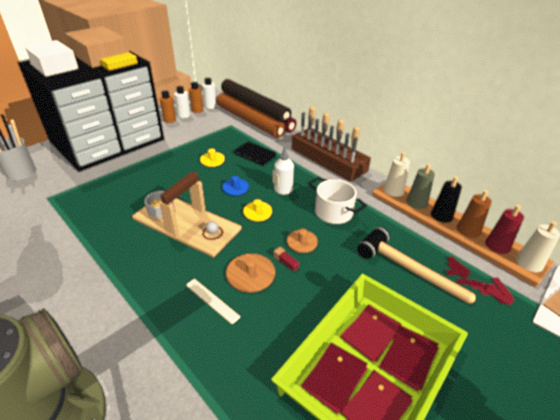

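```bash
python3 - <<'E'
from h import *
t=cv2.imread('pics/top0.png'); s=cv2.imread('pics/side0.png')
def crop(im,x0,y0,w,h,k,f): cv2.imwrite('pics/'+f,cv2.resize(im[y0:y0+h,x0:x0+w],None,fx=k,fy=k,interpolation=cv2.INTER_CUBIC))
crop(t,150,220,120,85,6,'c1.png'); crop(s,125,165,125,95,6,'c2.png')
crop(t,265,170,70,50,8,'c3.png'); crop(s,270,215,70,50,8,'c4.png')
E
```

```text
(no output)
```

View pics/c1.png

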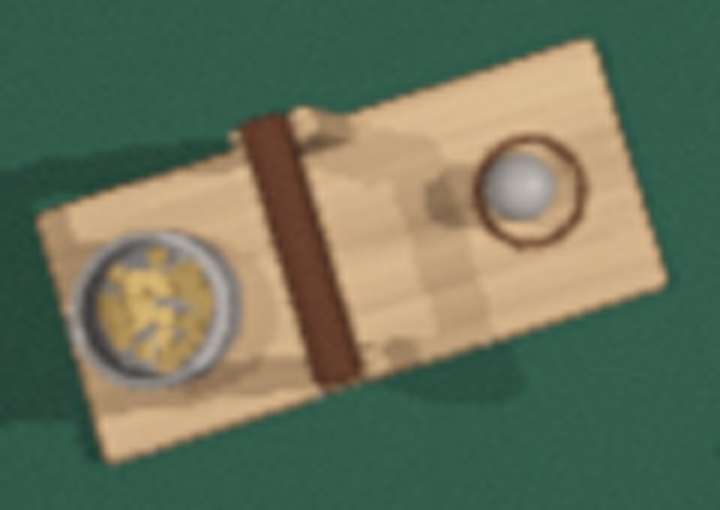

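View pics/c2.png

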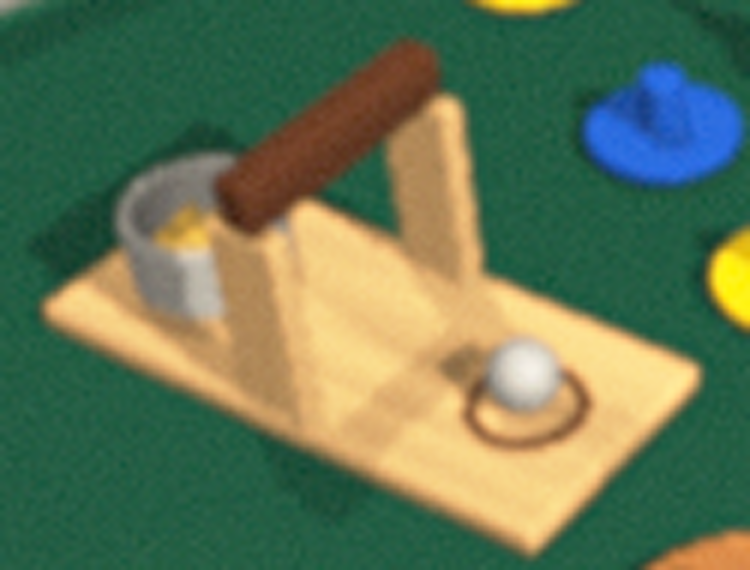

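View pics/c3.png

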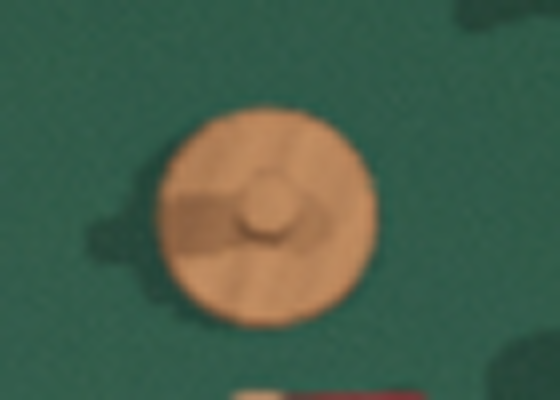

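View pics/c4.png

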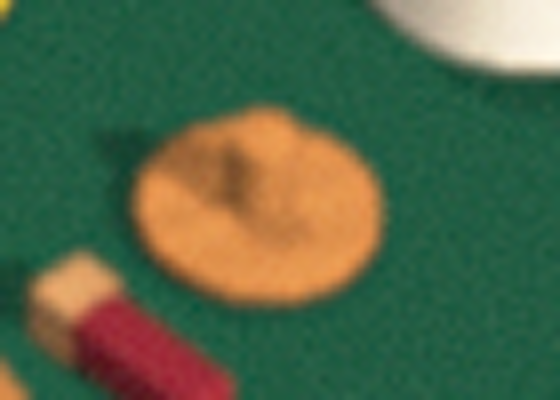

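```bash
python3 - <<'E'
from h import *
def c(x0,y0,k,p): return [x0+(p[0]+.5)/k-.5,y0+(p[1]+.5)/k-.5]
lid=ray('top',c(265,170,8,(267,216)),.011);print('lid flange',lid)
print('knob top',ray('top',c(265,170,8,(268,203)),.041))
s4=c(270,215,8,(259,206));print('lid side',ray('side',s4,.0095))
C=np.array([ray('top',c(150,220,6,p),.012) for p in [(40,213),(592,40),(668,287),(108,463)]])
print(C.round(4)); print('mid',C.mean(0)); L=np.linalg.norm
print(L(C[0]-C[1]),L(C[1]-C[2]),L(C[2]-C[3]),L(C[3]-C[0]))
v=(C[0]+C[3]-C[1]-C[2])/2;yaw=np.arctan2(v[1],v[0]);print('yaw',yaw,np.degrees(yaw))
cup=ray('top',c(150,220,6,(157,309)),.048);print('cup',cup)
m=C.mean(0);print('pred cup',m[:2]+.088*np.array([np.cos(yaw),np.sin(yaw)]))
B=np.array([ray('top',c(150,220,6,p),.131) for p in [(243,125),(290,113),(362,375),(320,387)]]);print('bar',B.mean(0)); w=B[0]+B[1]-B[2]-B[3];print(np.degrees(np.arctan2(w[1],w[0])),L(w)/2)
print('pocket',ray('top',c(150,220,6,(533,190)),.015),m[:2]-.088*np.array([np.cos(yaw),np.sin(yaw)]))
S=np.array([ray('side',c(125,165,6,p),.012) for p in [(42,310),(700,372),(532,552)]]);print(S.round(4), C.round(3)[[3,1,2]])
for p in [(369,192),(449,183),(471,297),(386,307)]:print('tray rim',ray('top',p,.047))
E
```

```text
lid flange [0.64110182 0.00710068 0.011     ]
knob top [0.64156117 0.0070048  0.041     ]
lid side [0.63777345 0.00668335 0.0095    ]
[[0.4856 0.4059 0.012 ]
 [0.5605 0.148  0.012 ]
 [0.4455 0.1143 0.012 ]
 [0.3703 0.3736 0.012 ]]
mid [0.4654366  0.26042808 0.012     ]
0.26863847566997323 0.11985873493084095 0.2699859765978357 0.11975463520748231
yaw 1.8532279010174666 106.18213720418912
cup [0.4408777  0.34206119 0.048     ]
pred cup [0.44091173 0.34494157]
bar [0.46619677 0.2592078  0.131     ]
15.822683287357407 0.1146920195296933
pocket [0.49132746 0.17587698 0.015     ] [0.48996147 0.17591459]
[[0.3663 0.3699 0.012 ]
 [0.5556 0.1453 0.012 ]
 [0.4398 0.1073 0.012 ]] [[0.37  0.374 0.012]
 [0.56  0.148 0.012]
 [0.445 0.114 0.012]]
tray rim [ 0.64431466 -0.18658122  0.047     ]
tray rim [ 0.66398015 -0.40484379  0.047     ]
tray rim [ 0.356625   -0.44551535  0.047     ]
tray rim [ 0.33472857 -0.21953194  0.047     ]
```

The candidates for the small lid in the top picture:
- Wooden lid at (298,197), measured flange about 77 mm.
- Large wooden lid at (297,255).
- Blue lid at (196,194).
- Yellow lids at (137,182) and (240,201).

I choose (298,197), since the crop shows plain wood and the right size. It lies at about (0.640, 0.007). The cup is at about (0.440, 0.343), the caddy yaw is 106°, and the tray's middle is at about (0.500, -0.314).

move_arm:
  moves:
    - [[0.04,-0.05,0,0.1],[0.08,-0.1,0,0.2],[0.12,-0.15,0,0.3],[0.16,-0.2,0,0.4],[0.2,-0.25,0,0.5],[0.24,-0.3,0,0.588],[0.28,-0.35,0,0.588],[0.32,-0.4,0,0.588],[0.36,-0.44,0,0.588],[0.4,-0.49,0,0.588],[0.43,-0.53,-0.02,0.588],[0.45,-0.555,-0.05,0.588],[0.459,-0.565,-0.08,0.588],[0.459,-0.565,-0.11,0.588],[0.459,-0.565,-0.13,0.588],[0.459,-0.565,-0.131,0.588],[0.459,-0.565,-0.131,0.588],[0.459,-0.565,-0.131,0.588]]
  claw: 0.06
  squeeze: 30

```text
time_s: 2.8
eef_pos: [0.6396, 0.0069, 0.1004]
eef_rot: [3.11, 0.441, -0.001]
ft_force: [-0.5, 0.5, 1.2]
finger_gap: 0.0599
```

```bash
python3 - <<'E'
from h import *
s=status.read_state();print(s['time_s'],s['eef_pos'],s['eef_rot'],s['finger_gap'],s['ft_force'])
t=snap('top','t1.png');a=snap('side','s1.png')
k=6
o=cv2.resize(a[190:280,250:360],None,fx=k,fy=k,interpolation=2)
cv2.imwrite('pics/s1c.png',o[:,:,::-1])
print(proj('side',s['eef_pos']), proj('top',s['eef_pos']))
E
```

```text
2.8 [0.63961475 0.00685527 0.10036169] [ 3.10980076e+00  4.40846125e-01 -8.04337390e-04] 0.05988225984896609 [-0.49770151  0.53690337  1.24426384]
[304.57660554 212.18152674] [298.33815682 192.56798165]
```

View pics/s1c.png

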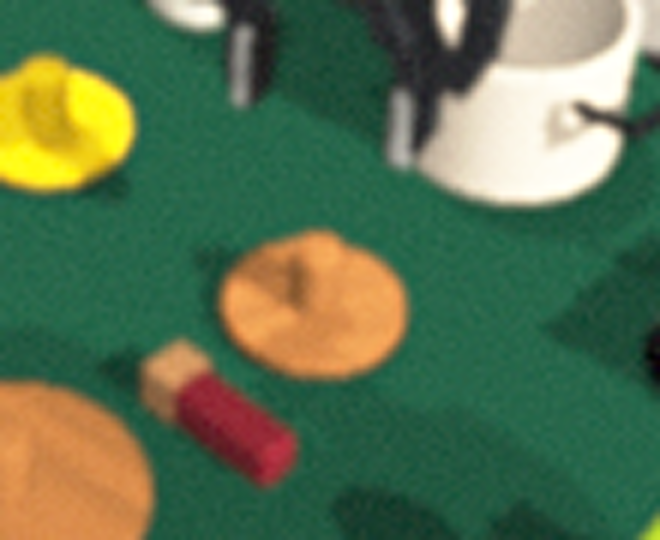

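View pics/t1.png

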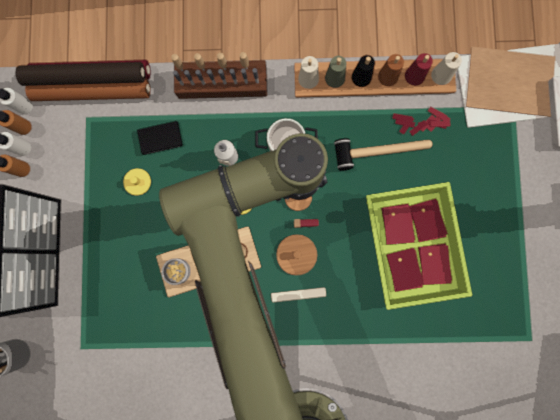

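The side crop shows both fingertips, at about (290,206) and (316,217), straddling the small lid's knob at (303,230). They centre on the projected TCP, so I'm descending.

move_arm:
  moves:
    - [[0,0,-0.02,0],[0,0,-0.04,0],[0,0,-0.055,0],[0,0,-0.065,0],[0,0,-0.073,0],[0,0,-0.08,0],[0,0,-0.084,0],[0,0,-0.084,0],[0,0,-0.084,0]]

```text
time_s: 3.8
eef_pos: [0.6406, 0.0079, 0.0189]
eef_rot: [3.11, 0.443, 0.006]
ft_force: [-0.6, -0.2, 1.1]
finger_gap: 0.06
```

move_arm:
  moves:
    - [[0,0,0,0],[0,0,0,0],[0,0,0,0],[0,0,0,0],[0,0,0,0],[0,0,0,0],[0,0,0,0],[0,0,0,0]]
  claw: 0.01
  squeeze: 30

```text
time_s: 4.6
eef_pos: [0.6409, 0.0078, 0.0194]
eef_rot: [3.11, 0.443, 0.007]
ft_force: [-0.4, -1.7, 3.6]
finger_gap: 0.0208
```

move_arm:
  moves:
    - [[0,0,0.01,0],[0,0,0.03,0],[0,0,0.06,0],[0,0,0.09,0],[0,0,0.12,0],[0,0,0.15,0],[0,0,0.18,0],[0,0,0.18,0],[0,0,0.18,0]]

```text
time_s: 5.5
eef_pos: [0.6409, 0.008, 0.2]
eef_rot: [-3.11, -0.443, -0.008]
ft_force: [0.9, -0.2, -1.6]
finger_gap: 0.0207
```

```bash
python3 - <<'E'
from h import *
s=status.read_state();print(s['time_s'],s['eef_pos'],s['eef_rot'],s['finger_gap'],s['ft_force'])
a=snap('side','s2.png')
u=proj('side',s['eef_pos']);print(u);x,y=int(u[0])-50,int(u[1])-40
o=cv2.resize(a[y:y+85,x:x+110],None,fx=6,fy=6,interpolation=2)
cv2.imwrite('pics/s2c.png',o[:,:,::-1]);print(x,y)
E
```

```text
5.5 [0.64085901 0.00804907 0.19997047] [-3.10978434 -0.44328963 -0.00840089] 0.02073960130886288 [ 0.94499143 -0.17807662 -1.62578899]
[307.29439091 177.01841226]
257 137
```

View pics/s2c.png

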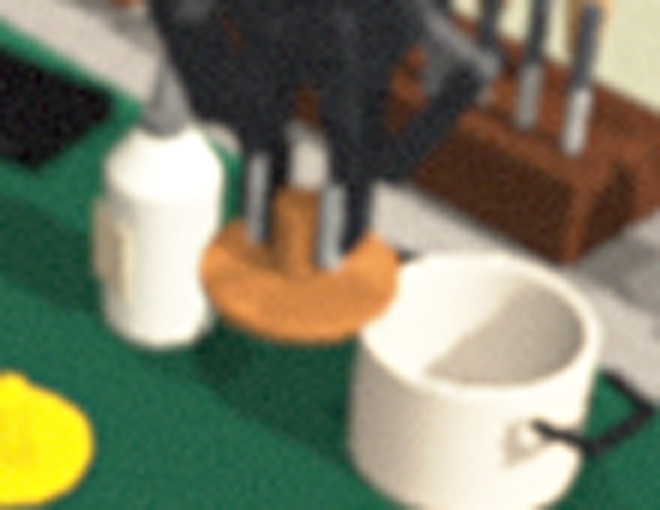

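move_arm:
  moves:
    - [[-0.006,0.01,0,0],[-0.018,0.03,0,0],[-0.033,0.055,0,0],[-0.048,0.08,0,0],[-0.063,0.105,0,0],[-0.078,0.13,0,0],[-0.096,0.16,0,0],[-0.114,0.19,0,0],[-0.132,0.22,0,0],[-0.15,0.25,0,0],[-0.168,0.28,0,0],[-0.183,0.305,0,0],[-0.194,0.324,0,0],[-0.201,0.3345,0,0],[-0.201,0.3345,-0.02,0],[-0.201,0.3345,-0.05,0],[-0.201,0.3345,-0.08,0],[-0.201,0.3345,-0.1,0],[-0.201,0.3345,-0.1,0],[-0.201,0.3345,-0.1,0]]

```text
time_s: 7.55
eef_pos: [0.4396, 0.3422, 0.0988]
eef_rot: [3.109, 0.443, 0.005]
ft_force: [0.3, -0.0, 0.8]
finger_gap: 0.0208
```

```bash
python3 - <<'E'
from h import *
s=status.read_state();print(s['time_s'],s['eef_pos'],s['eef_rot'],s['finger_gap'],s['ft_force'])
a=snap('side','s3.png');b=snap('top','t3.png')
u=proj('side',s['eef_pos']);print(u);x,y=int(u[0])-50,int(u[1])-40
o=cv2.resize(a[y:y+85,x:x+110],None,fx=6,fy=6,interpolation=2)
cv2.imwrite('pics/s3c.png',o[:,:,::-1]);print(x,y)
o=cv2.resize(b[220:305,140:260],None,fx=6,fy=6,interpolation=2);cv2.imwrite('pics/t3c.png',o[:,:,::-1])
E
```

```text
7.55 [0.43955113 0.34216998 0.09880387] [3.10941442 0.44316519 0.00494446] 0.020845558164451314 [ 0.34066776 -0.0434107   0.7686183 ]
[155.80611261 183.315491  ]
105 143
```

View pics/s3c.png

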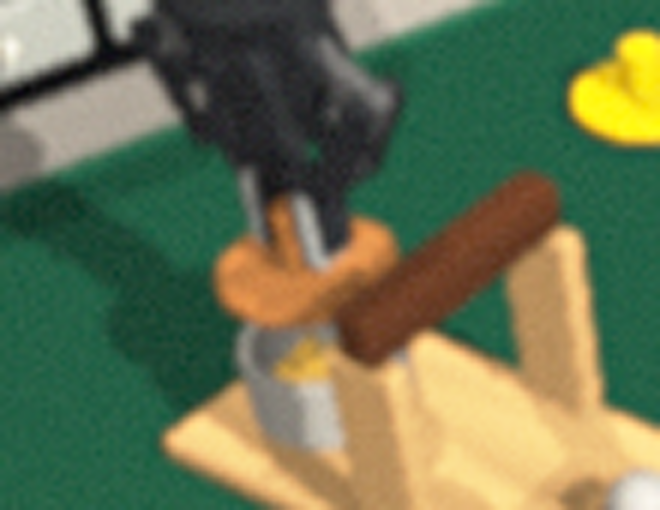

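View pics/t3c.png

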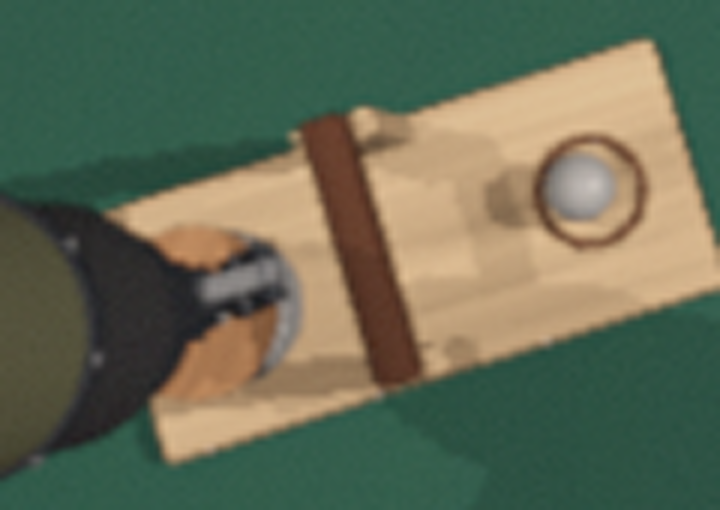

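```bash
cat >> h.py <<'E'
def circ(im,n,c,r,col,x0,y0,k,ax=(0,0,1)):
    th=np.linspace(0,2*np.pi,73); ax=np.array(ax,float);ax/=np.linalg.norm(ax)
    e=np.cross(ax,[0,1,0]);e/=np.linalg.norm(e);f=np.cross(ax,e)
    q=np.array([proj(n,np.array(c)+r*(np.cos(t)*e+np.sin(t)*f)) for t in th])
    q=((q-[x0,y0]+.5)*k-.5)
    cv2.polylines(im,[np.round(q).astype(int)],False,col,1)
E
python3 - <<'E'
from h import *
for n,f,x,y,g in(('side','s3c.png',105,143,'s3o.png'),('top','t3c.png',140,220,'t3o.png')):
    im=cv2.imread('pics/'+f)
    p=[.4396,.3422,.0988-.0194]
    circ(im,n,[p[0],p[1],p[2]+.011],.038,(255,0,0),x,y,6)
    circ(im,n,[p[0],p[1],p[2]+.005],.038,(255,0,255),x,y,6)
    circ(im,n,[.4407,.3432,.048],.036,(0,255,255),x,y,6)
    cv2.imwrite('pics/'+g,im)
E
```

```text
(no output)
```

View pics/s3o.png

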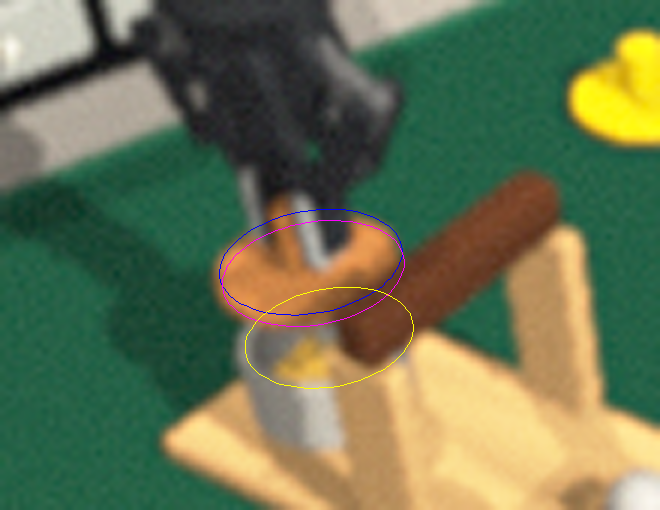

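View pics/t3o.png

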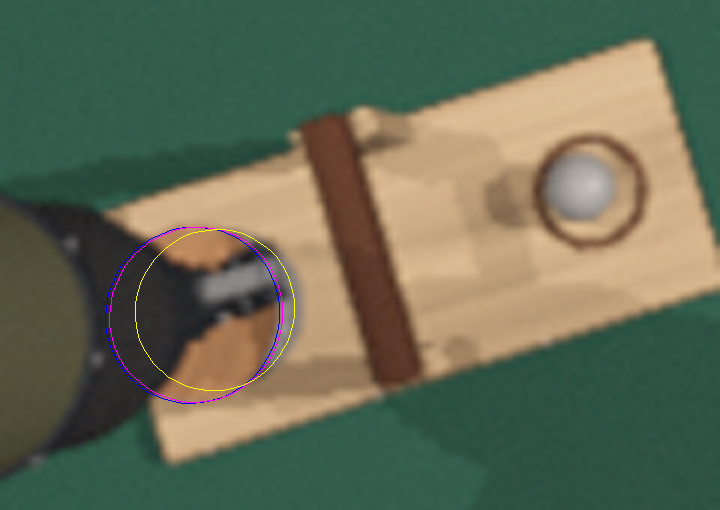

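The lid is held level and its flange overlays the prediction in the top view. The cup rim shows about 1 px right of its estimate, so cup y is about 0.3415 and the offset is about 1 mm. I'm lowering.

move_arm:
  moves:
    - [[0.0005,-0.001,-0.008,0],[0.0005,-0.001,-0.016,0],[0.0005,-0.001,-0.022,0],[0.0005,-0.001,-0.027,0],[0.0005,-0.001,-0.031,0],[0.0005,-0.001,-0.033,0],[0.0005,-0.001,-0.033,0],[0.0005,-0.001,-0.033,0]]

```text
time_s: 8.45
eef_pos: [0.4407, 0.3421, 0.0675]
eef_rot: [-3.109, -0.443, -0.008]
ft_force: [0.1, 0.6, -0.6]
finger_gap: 0.0209
```

```bash
python3 - <<'E'
from h import *
s=status.read_state();print(s['time_s'],s['eef_pos'],s['eef_rot'],s['finger_gap'],s['ft_force'])
a=snap('side','s4.png')
x,y=105,143
o=cv2.resize(a[y:y+85,x:x+110],None,fx=6,fy=6,interpolation=2)
cv2.imwrite('pics/s4c.png',o[:,:,::-1])
E
```

```text
8.45 [0.44066937 0.34205471 0.06749164] [-3.10852035 -0.44318704 -0.00846938] 0.020894508404025555 [ 0.14662778  0.59533616 -0.64767181]
```

View pics/s4c.png

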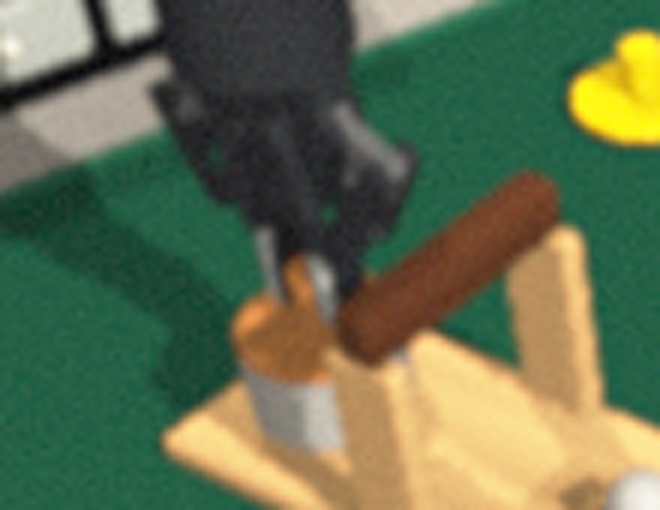

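move_arm:
  moves:
    - [[-0.0005,-0.0005,-0.002,0],[-0.0005,-0.0005,-0.004,0],[-0.0005,-0.0005,-0.005,0],[-0.0005,-0.0005,-0.005,0]]

```text
time_s: 8.9
eef_pos: [0.4409, 0.3427, 0.0646]
eef_rot: [-3.106, -0.444, -0.013]
ft_force: [-2.4, 2.2, 6.0]
finger_gap: 0.0207
```

move_arm:
  moves:
    - [[0,0,-0.001,0],[0,0,-0.002,0],[0,0,-0.003,0],[0,0,-0.003,0]]

```text
time_s: 9.3
eef_pos: [0.4412, 0.3436, 0.0624]
eef_rot: [-3.104, -0.444, -0.015]
ft_force: [-2.3, 2.9, 4.6]
finger_gap: 0.0213
```

```bash
python3 - <<'E'
from h import *
s=status.read_state();print(s['time_s'],s['eef_pos'],s['ft_force'],s['ft_torque'])
a=snap('side','s5.png');b=snap('top','t5.png')
x,y=115,165
o=cv2.resize(a[y:y+70,x:x+90],None,fx=8,fy=8,interpolation=2)
cv2.imwrite('pics/s5c.png',o[:,:,::-1])
o=cv2.resize(b[220:305,140:260],None,fx=6,fy=6,interpolation=2);cv2.imwrite('pics/t5c.png',o[:,:,::-1])
E
```

```text
9.3 [0.44115664 0.34358241 0.06244491] [-2.33833551  2.93004848  4.58589404] [ 0.81775526  0.66261636 -0.05460632]
```

View pics/s5c.png

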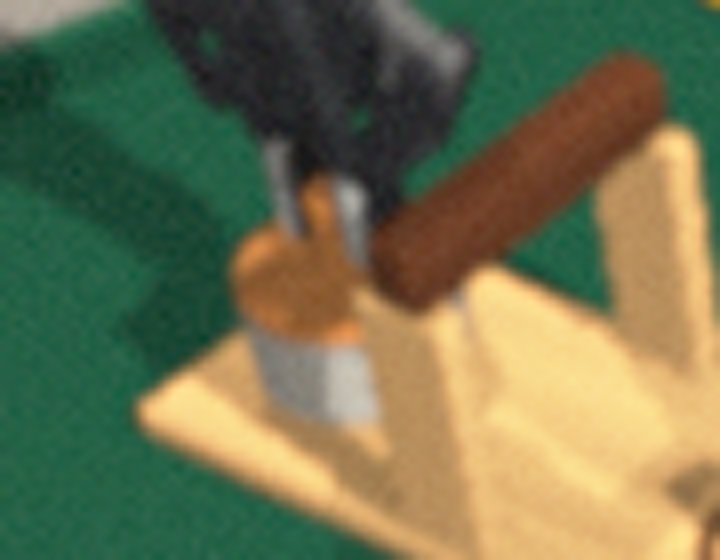

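View pics/t5c.png

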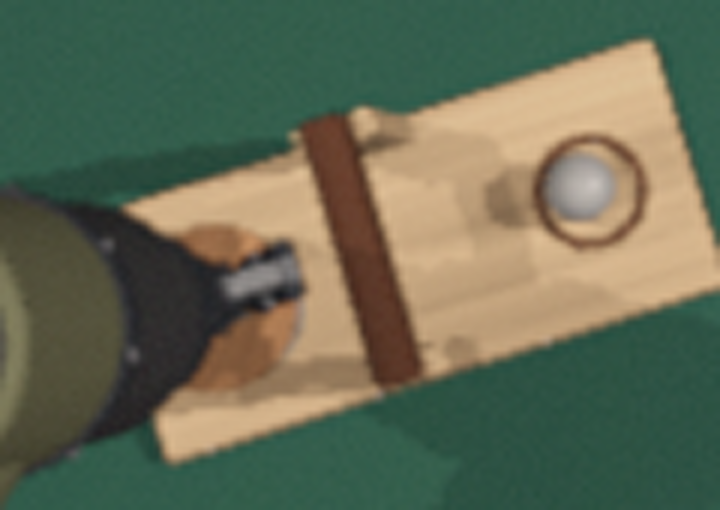

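move_arm:
  moves:
    - [[0,-0.001,-0.001,0],[0,-0.0015,-0.002,0],[0,-0.0015,-0.002,0]]

```text
time_s: 9.7
eef_pos: [0.4412, 0.3436, 0.0624]
eef_rot: [-3.101, -0.445, -0.018]
ft_force: [-6.4, 2.7, 9.3]
finger_gap: 0.021
```

move_arm:
  moves:
    - [[0,0,0,0],[0,0,0,0],[0,0,0,0],[0,0,0,0]]
  claw: 0.045

```text
time_s: 10.1
eef_pos: [0.4411, 0.3431, 0.0617]
eef_rot: [-3.102, -0.445, -0.017]
ft_force: [0.8, -0.5, 0.4]
finger_gap: 0.0448
```

```bash
python3 - <<'E'
from h import *
s=status.read_state();print(s['time_s'],s['eef_pos'],s['finger_gap'],s['ft_force'],s['ft_torque'])
a=snap('side','s6.png')
x,y=115,165
o=cv2.resize(a[y:y+70,x:x+90],None,fx=8,fy=8,interpolation=2)
cv2.imwrite('pics/s6c.png',o[:,:,::-1])
E
```

```text
10.1 [0.44111738 0.34307064 0.06170043] 0.04476653299450539 [ 0.78395419 -0.50349571  0.37684615] [-0.02431935  0.02415558 -0.01672257]
```

View pics/s6c.png

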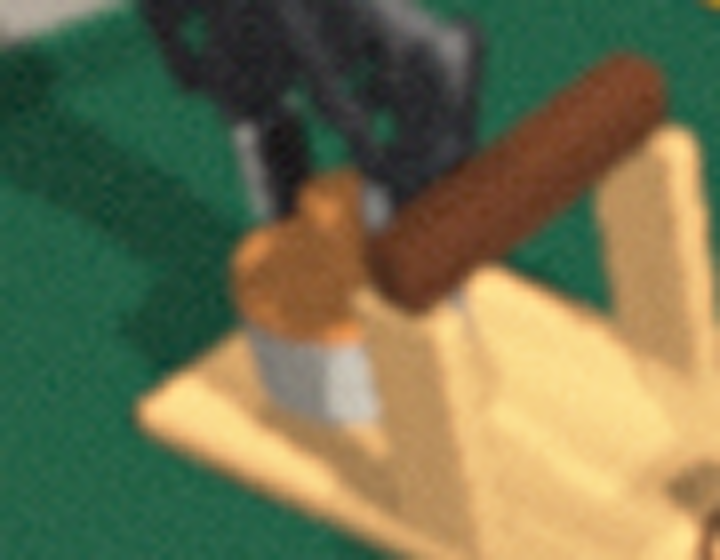

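The fingers are open and clear of the knob. I'm raising straight up and moving aside to check the seating.

move_arm:
  moves:
    - [[0,0,0.01,0],[0,0,0.03,0],[0,0,0.06,0],[0,0,0.1,0],[0,0,0.14,0],[-0.04,0.03,0.16,0],[-0.08,0.06,0.17,0],[-0.12,0.1,0.17,0],[-0.16,0.13,0.17,0],[-0.2,0.16,0.17,0],[-0.2,0.16,0.17,0]]

```text
time_s: 11.25
eef_pos: [0.2377, 0.5052, 0.232]
eef_rot: [-3.101, -0.451, -0.016]
ft_force: [-0.4, 0.9, -0.2]
finger_gap: 0.0451
```

```bash
python3 - <<'E'
from h import *
s=status.read_state();print(s['time_s'],s['eef_pos'],s['eef_rot'])
a=snap('side','s7.png');b=snap('top','t7.png')
o=cv2.resize(a[165:260,125:250],None,fx=6,fy=6,interpolation=2)
circ(o,'side',[.440,.343,.054],.038,(0,255,255),125,165,6)
cv2.imwrite('pics/s7c.png',o[:,:,::-1])
o=cv2.resize(b[220:305,150:270],None,fx=6,fy=6,interpolation=2);cv2.imwrite('pics/t7c.png',o[:,:,::-1])
E
```

```text
11.25 [0.23768911 0.50517283 0.23199701] [-3.10099127 -0.45127096 -0.01621646]
```

View pics/s7c.png

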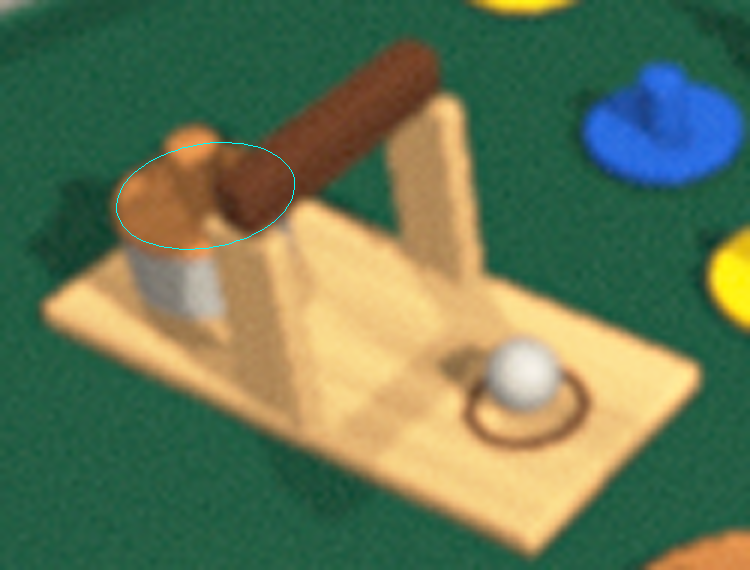

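View pics/t7c.png

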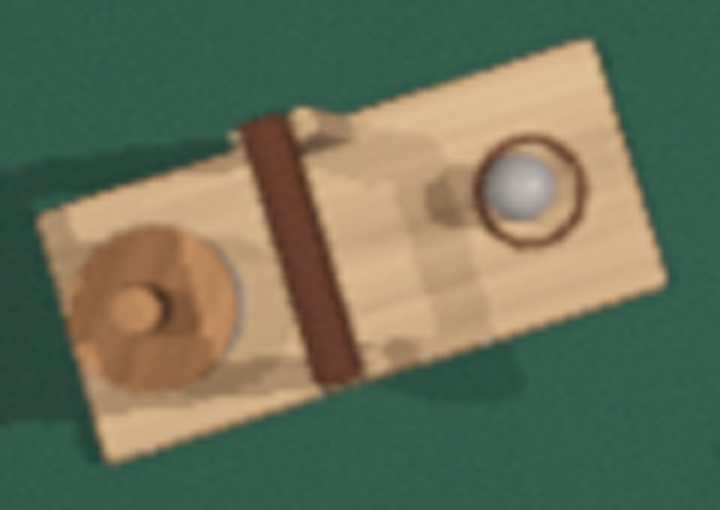

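```bash
python3 - <<'E'
from h import *
def c(x0,y0,k,p): return [x0+(p[0]+.5)/k-.5,y0+(p[1]+.5)/k-.5]
print('flange',ray('top',c(150,220,6,(155.5,309)),.054),'knob',ray('top',c(150,220,6,(138,307)),.084),'cup',ray('top',c(150,220,6,(157,309)),.048))
b=cv2.imread('pics/t7c.png');o=b.copy()
circ(o,'top',[.4415,.3425,.054],.038,(255,0,0),150,220,6)
circ(o,'top',[.4415,.3425,.084],.011,(255,0,0),150,220,6)
cv2.imwrite('pics/t7o.png',o[150:450,0:300].repeat(2,0).repeat(2,1))
E
```

```text
flange [0.44101009 0.3412205  0.054     ] knob [0.44262693 0.34131693 0.084     ] cup [0.4408777  0.34206119 0.048     ]
```

View pics/t7o.png

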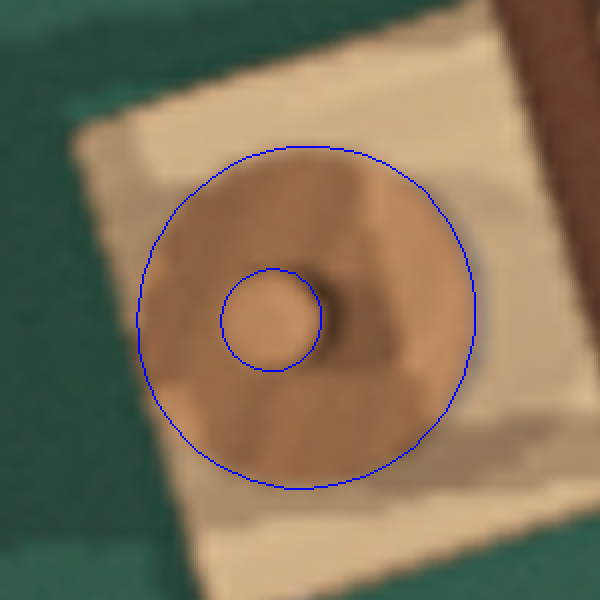

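The lid is seated concentric with the cup and level: the overlay fits the flange and the knob top within about 1 mm. Next is the handle.

move_arm:
  moves:
    - [[0.03,-0.03,0,0],[0.06,-0.065,0,0],[0.09,-0.1,0,0],[0.12,-0.13,0,-0.006],[0.15,-0.16,0,-0.006],[0.18,-0.195,0,-0.006],[0.21,-0.225,0,-0.006],[0.2283,-0.2455,0,-0.006],[0.2283,-0.2455,-0.02,-0.006],[0.2283,-0.2455,-0.04,-0.006],[0.2283,-0.2455,-0.06,-0.006],[0.2283,-0.2455,-0.07,-0.006],[0.2283,-0.2455,-0.07,-0.006],[0.2283,-0.2455,-0.07,-0.006]]
  claw: 0.06
  squeeze: 80

```text
time_s: 12.75
eef_pos: [0.4686, 0.2581, 0.1633]
eef_rot: [-3.103, -0.44, -0.019]
ft_force: [0.7, 0.1, 0.4]
finger_gap: 0.0599
```

```bash
python3 - <<'E'
from h import *
s=status.read_state();print(s['time_s'],s['eef_pos'],s['eef_rot'])
a=snap('side','s8.png');b=snap('top','t8.png')
o=cv2.resize(a[145:255,125:255],None,fx=6,fy=6,interpolation=2)
u=((proj('side',s['eef_pos'])-[125,145]+.5)*6).astype(int); cv2.circle(o,tuple(int(i) for i in u),4,(255,255,0),-1)
u=((proj('side',[.466,.26,.120])-[125,145]+.5)*6).astype(int); cv2.circle(o,tuple(int(i) for i in u),4,(0,255,255),-1)
cv2.imwrite('pics/s8c.png',o[:,:,::-1])
o=cv2.resize(b[200:305,140:270],None,fx=6,fy=6,interpolation=2);cv2.imwrite('pics/t8c.png',o[:,:,::-1])
E
```

```text
12.75 [0.46859373 0.25814306 0.16331008] [-3.10298039 -0.43958131 -0.01931058]
```

View pics/s8c.png

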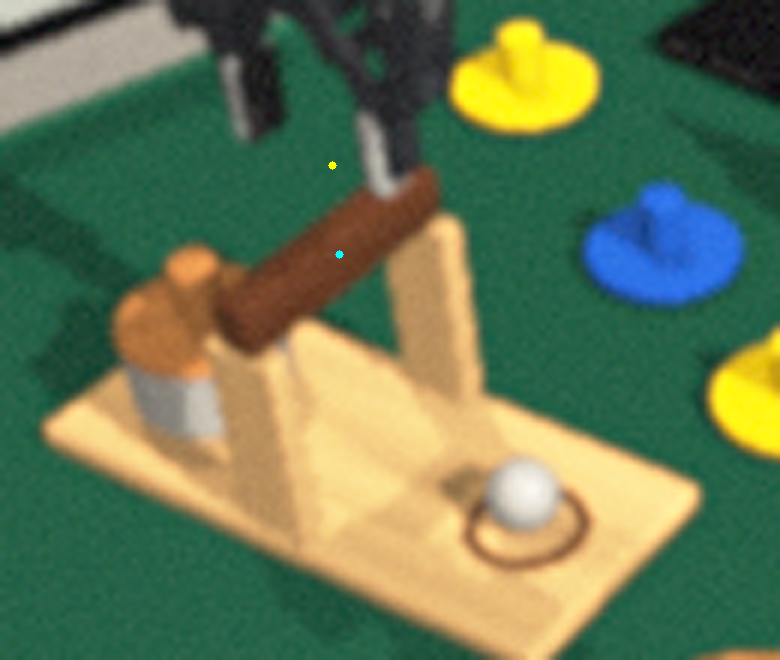

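View pics/t8c.png

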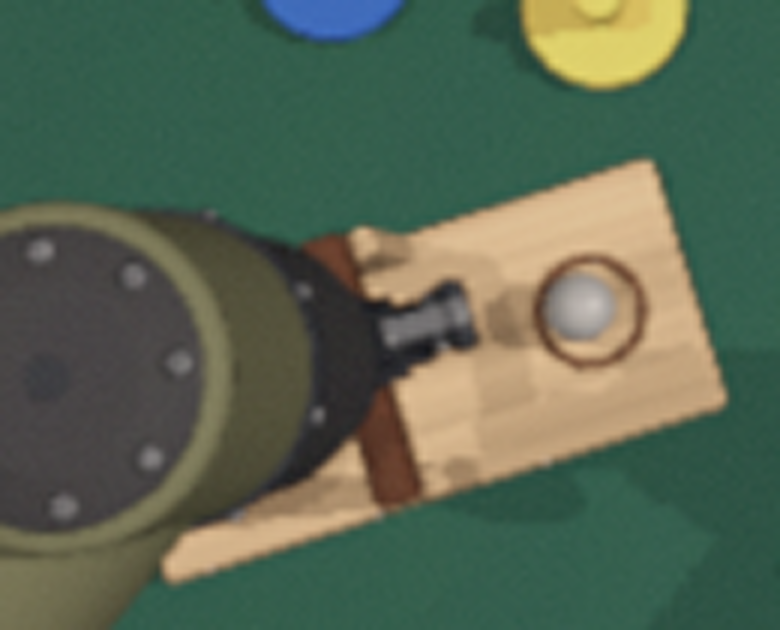

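move_arm:
  moves:
    - [[-0.0026,0.0016,-0.015,0],[-0.0026,0.0016,-0.03,0],[-0.0026,0.0016,-0.045,0],[-0.0026,0.0016,-0.055,0],[-0.0026,0.0016,-0.061,0],[-0.0026,0.0016,-0.063,0],[-0.0026,0.0016,-0.063,0],[-0.0026,0.0016,-0.063,0]]

```text
time_s: 13.65
eef_pos: [0.4663, 0.2604, 0.1013]
eef_rot: [-3.102, -0.44, -0.022]
ft_force: [0.4, 0.9, -0.3]
finger_gap: 0.0598
```

move_arm:
  moves:
    - [[0,0,0,0],[0,0,0,0],[0,0,0,0],[0,0,0,0],[0,0,0,0],[0,0,0,0],[0,0,0,0],[0,0,0,0],[0,0,0,0],[0,0,0,0]]
  claw: 0.01
  squeeze: 70

```text
time_s: 14.65
eef_pos: [0.4666, 0.2612, 0.1021]
eef_rot: [-3.1, -0.441, -0.024]
ft_force: [-1.8, 5.0, 4.6]
finger_gap: 0.0194
```

```bash
python3 - <<'E'
from h import *
s=status.read_state();print(s['time_s'],s['eef_pos'],s['eef_rot'],s['ft_force'],s['ft_torque'])
a=snap('side','s9.png')
o=cv2.resize(a[145:255,125:255],None,fx=6,fy=6,interpolation=2)
cv2.imwrite('pics/s9c.png',o[:,:,::-1])
E
```

```text
14.65 [0.46659896 0.26124863 0.10207063] [-3.10005143 -0.44061474 -0.0239371 ] [-1.84779649  5.0003646   4.57987414] [ 1.35649391  0.4365784  -0.00992979]
```

View pics/s9c.png

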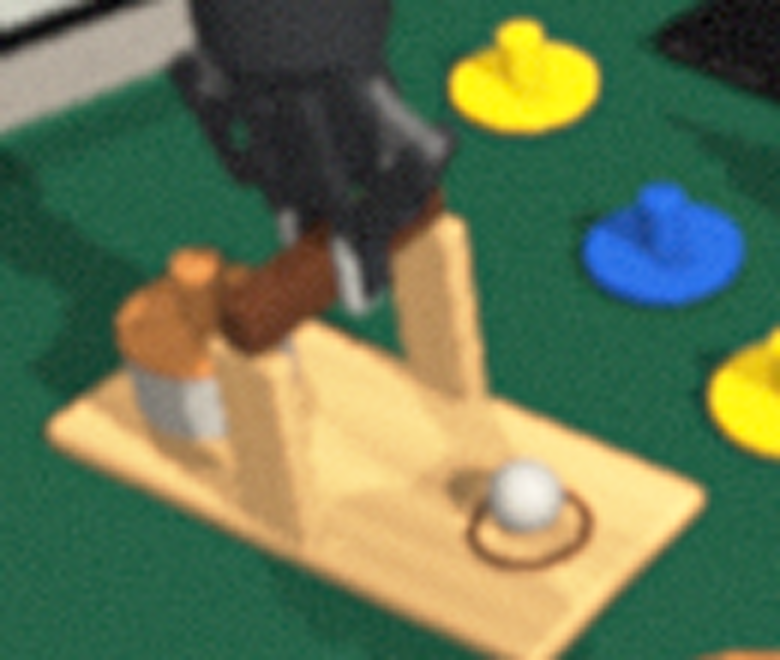

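move_arm:
  moves:
    - [[0,0,0.003,0],[0,0,0.007,0],[0,0,0.012,0],[0,0,0.018,0],[0,0,0.025,0],[0,0,0.033,0],[0,0,0.041,0],[0,0,0.049,0],[0,0,0.057,0],[0,0,0.066,0],[0,0,0.075,0],[0,0,0.084,0],[0,0,0.093,0],[0,0,0.102,0],[0,0,0.11,0],[0,0,0.117,0],[0,0,0.122,0],[0,0,0.125,0],[0,0,0.125,0],[0,0,0.125,0]]

```text
time_s: 16.7
eef_pos: [0.4665, 0.2612, 0.2267]
eef_rot: [-3.1, -0.441, -0.023]
ft_force: [-0.5, 1.0, -6.5]
finger_gap: 0.0194
```

```bash
python3 - <<'E'
from h import *
s=status.read_state();print(s['time_s'],s['eef_pos'],s['eef_rot'],s['ft_force'],s['ft_torque'])
a=snap('side','s10.png');b=snap('top','t10.png')
cv2.imwrite('pics/s10c.png',cv2.resize(a[100:240,90:260],None,fx=4,fy=4,interpolation=2)[:,:,::-1])
cv2.imwrite('pics/t10c.png',cv2.resize(b[200:320,120:280],None,fx=4,fy=4,interpolation=2)[:,:,::-1])
E
```

```text
16.7 [0.46645895 0.26121566 0.22667035] [-3.10031102 -0.44076968 -0.0230139 ] [-0.47662259  1.03363839 -6.51183294] [-0.04379192  0.05809133 -0.05479272]
```

View pics/s10c.png

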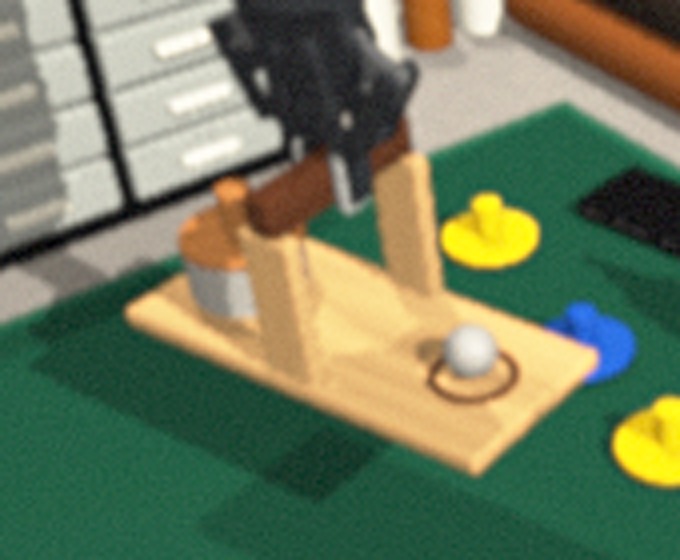

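View pics/t10c.png

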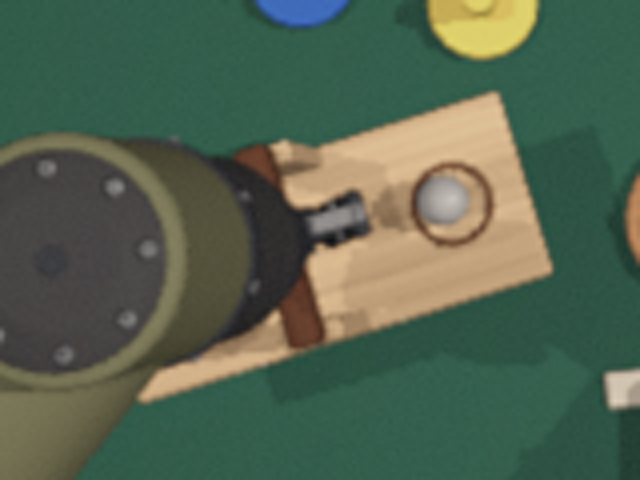

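move_arm:
  moves:
    - [[0,-0.002,0,0],[0,-0.007,0,0],[0.001,-0.015,0,0],[0.002,-0.027,0,0],[0.003,-0.043,0,0],[0.004,-0.063,0,0],[0.005,-0.083,0,0],[0.006,-0.103,0,0],[0.007,-0.123,0,0],[0.008,-0.143,0,0],[0.009,-0.163,0,0],[0.0105,-0.183,0,0],[0.012,-0.203,0,0],[0.013,-0.223,0,0],[0.014,-0.241,0,0],[0.015,-0.257,0,0],[0.016,-0.27,0,0],[0.0165,-0.28,0,0],[0.017,-0.286,0,0],[0.017,-0.288,0,0]]

```text
time_s: 18.8
eef_pos: [0.4834, -0.0274, 0.2265]
eef_rot: [-3.101, -0.44, -0.023]
ft_force: [0.8, -0.2, -5.6]
finger_gap: 0.0189
```

```bash
python3 - <<'E'
from h import *
s=status.read_state();print(s['time_s'],s['eef_pos'],s['eef_rot'],s['ft_force'])
a=snap('side','s11.png');b=snap('top','t11.png')
E
```

```text
18.8 [ 0.48343612 -0.02739985  0.22653463] [-3.10060416 -0.43970204 -0.02281776] [ 0.83796034 -0.1995935  -5.55160084]
```

View pics/s11.png

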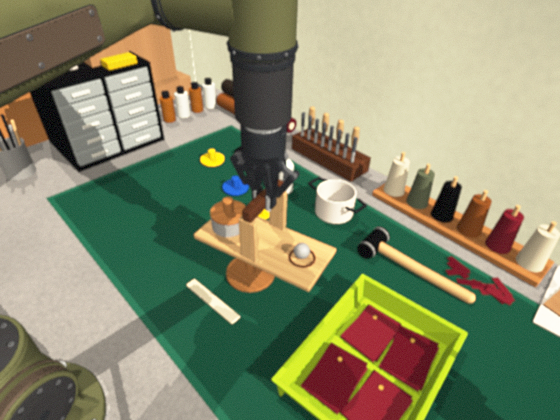

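The caddy is level, with the ball in its ring at (302,253) and the lid on at (228,215). I'm continuing to the tray.

move_arm:
  moves:
    - [[0,-0.002,0,0],[0,-0.007,0,0],[0.001,-0.015,0,0],[0.002,-0.027,0,0],[0.003,-0.043,0,0],[0.004,-0.063,0,0],[0.005,-0.083,0,0],[0.006,-0.103,0,0],[0.007,-0.123,0,0],[0.008,-0.143,0,0],[0.009,-0.163,0,0],[0.0105,-0.183,0,0],[0.012,-0.203,0,0],[0.013,-0.223,0,0],[0.014,-0.241,0,0],[0.015,-0.257,0,0],[0.016,-0.27,0,0],[0.0165,-0.28,0,0],[0.017,-0.285,0,0],[0.017,-0.287,0,0]]

```text
time_s: 20.9
eef_pos: [0.5005, -0.3142, 0.2263]
eef_rot: [-3.1, -0.44, -0.022]
ft_force: [-0.2, -0.7, -6.3]
finger_gap: 0.019
```

move_arm:
  moves:
    - [[0,0,0.003,0],[0,0,0.006,0],[0,0,0.008,0],[0,0,0.008,0],[0,0,0.008,0],[0,0,0.008,0],[0,0,0.008,0],[0,0,0.008,0]]

```text
time_s: 21.7
eef_pos: [0.5004, -0.3141, 0.2342]
eef_rot: [-3.1, -0.44, -0.022]
ft_force: [-0.6, 0.7, -5.8]
finger_gap: 0.019
```

```bash
python3 - <<'E'
from h import *
s=status.read_state();print(s['time_s'],s['eef_pos'],s['eef_rot'],s['ft_force'],np.abs(s['qd']).max(),s['finger_gap'])
a=snap('side','s12.png');b=snap('top','t12.png')
E
```

```text
21.7 [ 0.50042554 -0.31411716  0.23422921] [-3.10012376 -0.44015844 -0.02207244] [-0.59960069  0.72348719 -5.81240741] 0.0017264483436984423 0.019038289065416603
```

View pics/s12.png

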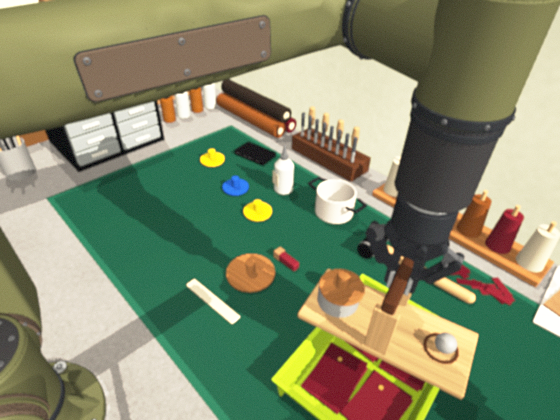

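View pics/t12.png

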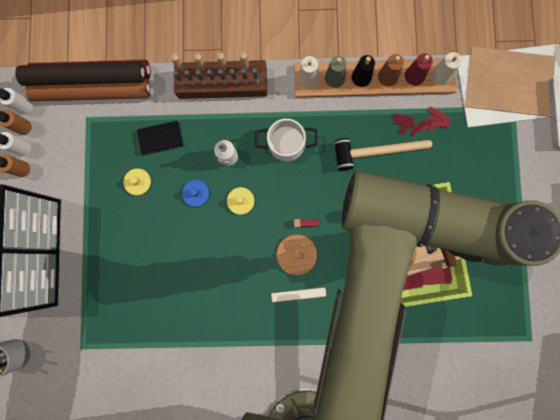

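The side view shows the caddy level over the tray, with the lid on the cup at (341,290) and the ball in its ring at (445,345). The bystanders look unmoved in the top view and the arm is at rest, so I'm handing in.

```bash
python3 -c "
from h import *
print(arm.sign_off())"
```

```text
the job is handed in; nothing more can be done
None
```

I set the small wooden lid on the rivet cup and let go. I then lifted the caddy by its handle and carried it gently to the tray. I handed the job in at about 22 s with the caddy held still over the tray's middle.

**Lid:** from above it sat level and centred on the cup to within about 1 mm. The press-down also stopped at the height expected for a seated lid.

**Final pose:** the tool was at (0.500, -0.314), my measured tray middle, with the caddy's underside about 0.13 m above the bench. The joints were at rest and the grip was set to 70 N. The side picture showed the lid on and the ball in its ring.

**Bystanders:** those visible in the last pictures had not moved. The arm hid part of the mallet.

**Small disagreements:**
- The two cameras differed by 3–6 mm at the measured points. I used mainly the top one, and it matched where the lid seated.
- The tool ended about 0.02–0.03 rad off vertical, so the caddy may have a small tilt, well inside the 0.1 rad limit.

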